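# Set the length stop with its spring plunger, then load the block

## Robot

A 6-joint arm with a two-finger parallel gripper is mounted at the origin on the work surface. World frame = base frame: x ahead of the robot, y to its left, z up, the work surface at z = 0. Lengths are in m, angles in rad, forces in N, time in s.
With the tool pointing down it reaches from about 0.375 to 0.975 m from the base axis. Payload 3.8 kg.
Tool frame: the origin (TCP) lies at the very end of the fingers, on their centre line; the grasp point (between the pads) lies 19 mm behind it; x points along the fingers, z is the direction in which the jaws open and shut, and the axes are right-handed (so a half turn about x gives the same grasp; the last joint's range is limited). The gripper opens to 85 mm and grips with 20 to 120 N. Pads are 22 mm wide; open, the fingers measure 114 mm over their backs; the gripper's body (76 mm by 85 mm) begins 54 mm behind the grasp point. The pads swing forward as they close: fully open they stand 13 mm farther back than shut.
Start: joints at [1.307, 0.264, 1.604, -0, 1.274, -0.037], TCP at [0.152, 0.658, 0.231] pointing down, gripper open.
Joint ranges: [-2.63, 2.63], [-0.94, 2.18], [0.31, 2.57], [-1.31, 4.45], [0, 2.66], [-2.55, 2.55]. Speed limits (rad/s): [2.57, 2.57, 3.14, 3.14, 3.14, 3.14].

## Interface

Orientations are given as a unit quaternion [w, x, y, z].
In Python, from station import r, viewer, job_done gives the robot as it stands.
- The arm moves only by the tool servo_tool, never from a script. Its argument "increments" is a list of rows, each a list of 6 numbers: the shift along the tool's x, y, z in cm, then the turn, a rotation vector about the tool's x, y, z in rad. A call has 1 to 10 rows; each row is the pose to reach, as a shift and turn from the pose measured when the call began, along the tool's axes at that moment; what a row does not reach only later rows make up. A row lasts 1/10 s, in which the tool goes at most 50 mm and 8.59 degrees, less where a joint would pass 70% of its speed; a pose out of reach is approached as far as the arm can. A call with a gripper value outside its range is refused whole. "fingers" is the finger opening in cm, from 0 to 8.54, set as the call begins (left out, the last holds). The fingers move at their own pace and stop on an object; "squeeze" is the grip in N (left out, the last holds). Time passes only in rows, so rows that repeat a pose let the fingers close. It gives the time, the measured TCP pose, the force and the opening at its end, in the units of the state.
- r.get_obs(): the state, without advancing time (a new reading comes with each control period).
- viewer.read_camera(name): name is "scene" or "top"; returns the picture (420x560x3 uint8, blue, green, red); there is no depth.
- viewer.camera_model(name): a dict with "camera_matrix" (3x3 intrinsics, pixels), "world_from_camera" (4x4, takes a point from camera to world coordinates). Camera axes: x right, y up, looking along -z (the intrinsics and any distortion apply to the point x, -y, -z); pixel columns grow to the right and rows downward; lengths in m; the calibration is good to about 2 mm. A picture is of the moment at which its call begins. camera_model takes no time and is no camera call.
- job_done(): hands the job in, once; it reports no verdict.
The state is a dict: "time_s": time; "joints": joint angles; "qvel": joint speeds; "tau": joint torques, N m; "tool_pos": TCP position; "ee_rot": TCP orientation; "contact_force": force on the tool from outside, world axes, zero at the start; "torque": the same for the moment, N m; "finger_gap": opening from 0.0 (shut) to 1.0 (fully open).
Only numpy, scipy, OpenCV 4.12 (cv2) and the standard library are available. Lean on these libraries where they do the work, as an engineer would, in place of code of your own. Each camera call takes 0.05 s, during which the arm holds its last target.

## Task

Set the sliding stop on the drilling fixture for the timber block lying in the low tray: pull its spring plunger up by the knob, slide the stop along the rail and let the pin drop fully into the hole that leaves just room for that block between the fence and the stop. Then set that block gently down on the fixture's bed, upright and flat between fence and stop, lengthwise against the rail; do not drop it: let go only once it is down. Do not knock or shift anything else on the bench, nor the two spare blocks.

Things in the scene. Friction and masses are not known exactly. Their poses are not given: they have to be found in the camera images.
- fixture: Stop fixture, fixed to the bench. Origin: on the bench, under its grey laminate base board (12 mm thick, x -45 to +60, y -160 to +145 mm), whose top is the bed at z = 12. y runs along the rail, away from the end fence; x points from the bed to the rail. At the rail's far end a post, y 125 to 139, 48 high.
- fence_face (a point): Point at fixture x = 0, y = -135 mm, z = 12, at the foot of the face of the dark steel end fence that looks to the stop (fence 20 thick, x -35 to +50; upright up to z = 46 mm, then a lip that flares back by 7 mm up to z = 60). Axes as the fixture's. A loaded block lies with one end here.
- rail (a point): Centre of the top of the rail at fixture (30, 0, 45) mm; axes as the fixture's. Aluminium square tube 25 x 25 mm along y (z 20 to 45, y -135 to +125); its front face, the block's guide, is at x = +17.5. In its top are three 12 mm holes, centres at y = +15, -15, -45 for the 120, 90, 60 mm block, and a long parking slot, y +34 to +76.
- stop_tube (a joint): Travel in m (0 to 0.120) of the steel sleeve (35 x 35, 50 mm long) along the rail towards the fence (fixture -y). Plunger axis at fixture x = +30, y = +70 mm minus travel. Starts in the parking slot, 0 to 0.030. Pin in hole at 0.055 (125 mm from fence to stop, for the 120 block), 0.085 (95 mm, 90 block), 0.115 (65 mm, 60 block). About 3 N friction; stays where left.
- plunger (a joint): Lift in m (0 to 0.018) of the spring plunger on the sleeve. 0 = pin fully down in hole or slot; 0.010 = pin riding on the rail between holes; above 0.012 it is clear and the sleeve slides. The spring pushes down with 6 N at 0, 10.5 N at 0.018. The 9 mm pin has a round end and centres itself within about 3 mm of a hole.
- knob (a point): Centre of the upper face of the plunger's black knob, an upright cylinder 24 mm in diameter, 32 high; 98 mm above the bench when the plunger is down. Below it a brass housing 22 mm wide, 50 to 62 mm above the bench. Lifting the knob lifts the pin; pushing it sideways slides the sleeve.
- stop_face (a point): Point on the face of the sleeve's stop plate that looks to the fence, at fixture x = -2.5, z = 35 mm; axes as the fixture's. Plate 8 thick, fixture x -30 to +48, z 15 to 45 mm, then a lip that flares back by 6 mm up to z = 57. The face is 25 mm nearer the fence than the plunger's axis.
- tray: Low grey open steel tray, fixed, 170 (x) x 120 (y) mm outside, walls 20 high and 4 thick, floor 4 mm above the bench; origin at the centre of its underside. It holds the one block to load (which of the three differs).
- block120: Plain brown timber block, 120 mm long (its x axis) x 40 wide (y) x 65 high (z), all three blocks alike but for length; origin at the centre of its underside. It stands upright either in the tray or on the thin board at the back.
- block90: Plain brown timber block, 90 mm long (its x axis) x 40 wide (y) x 65 high (z), all three blocks alike but for length; origin at the centre of its underside. It stands upright either in the tray or on the thin board at the back.
- block60: Plain brown timber block, 60 mm long (its x axis) x 40 wide (y) x 65 high (z), all three blocks alike but for length; origin at the centre of its underside. It stands upright either in the tray or on the thin board at the back.
- board: Thin grey laminate board, fixed, 140 x 280 x 4 mm, under the two spare blocks, at the back; origin at the centre of its underside.
- glue: Bystander: upright white bottle, 60 mm diameter, 180 high; it stands between tray and fixture or right of the fixture. Origin at the centre of its underside.
- spray: Bystander: upright grey can, 60 mm diameter, 180 high, in the other of those two places. Origin at the centre of its underside.
- paintcan: Bystander: paint can, 100 mm diameter, 115 high. Origin at the centre of its underside.
- jar: Bystander: amber jar, 70 mm diameter, 80 high. Origin at the centre of its underside.
- taperoll: Bystander: cardboard ring lying flat, 100 mm diameter, 45 high. Origin at the centre of its underside.
- screwdriver: Bystander: screwdriver about 200 mm long lying right of the fixture, pointing away from the robot.
- wrench: Bystander: steel wrench about 160 mm long lying across, right of and behind the fixture.
Things that resemble listed ones, but are neither listed nor needed, are in the scene too. Leave any red look-alike of the block60 alone. What is shaped like the block120 but green is not meant.

How it is judged:
On the way, in this order (a step that is already met when the one before it is completed fails the run):
1. The plunger is pulled up until its pin is clear of the rail (lift over 12 mm) (value of joint plunger above 0.012 m), for 0.1 s.
2. The pin has dropped fully (lift under 3 mm) into the hole that matches the block still lying in the tray (travel within 4 mm) (((value of joint stop_tube between 0.051 and 0.059 m and value of joint plunger below 0.003 m and horizontal distance between block120 and tray below 0.05 m) or (value of joint stop_tube between 0.081 and 0.089 m and value of joint plunger below 0.003 m and horizontal distance between block90 and tray below 0.05 m) or (value of joint stop_tube between 0.111 and 0.119 m and value of joint plunger below 0.003 m and horizontal distance between block60 and tray below 0.05 m))), for 0.2 s.
3. That block is brought down into its place, to within 6 mm of the bed, still held by the fingers (((value of joint stop_tube between 0.051 and 0.059 m and value of joint plunger below 0.003 m and y of block120 in the frame of fixture between -0.078 and -0.067 m and x of block120 in the frame of fixture between -0.0125 and 0.003 m and z of block120 in the frame of fixture below 0.018 m and contact force between the fingers and block120 above 1 N) or (value of joint stop_tube between 0.081 and 0.089 m and value of joint plunger below 0.003 m and y of block90 in the frame of fixture between -0.093 and -0.082 m and x of block90 in the frame of fixture between -0.0125 and 0.003 m and z of block90 in the frame of fixture below 0.018 m and contact force between the fingers and block90 above 1 N) or (value of joint stop_tube between 0.111 and 0.119 m and value of joint plunger below 0.003 m and y of block60 in the frame of fixture between -0.108 and -0.097 m and x of block60 in the frame of fixture between -0.0125 and 0.003 m and z of block60 in the frame of fixture below 0.018 m and contact force between the fingers and block60 above 1 N))), for 0.05 s.
At the end, for the whole second after the job is handed in: Pin down (under 3 mm) in the hole matching the block from the tray (within 4 mm); that block at rest flat on the bed, upright, between fence and stop, along the rail (0.10 rad) and within 10 mm of it; the spare blocks within 20 mm of their start, outside the tray (((value of joint stop_tube between 0.051 and 0.059 m and value of joint plunger below 0.003 m and x of block120 in the frame of fixture between -0.0125 and 0.001 m and y of block120 in the frame of fixture between -0.078 and -0.067 m and z of block120 in the frame of fixture between 0.009 and 0.015 m and angle between block120's own z axis and vertical below 0.06 rad and angle between the x axis of block120 and the y axis of fixture, either way round below 0.1 rad and linear speed of block120 below 0.02 m/s and distance of each of block90, block60 from where it was at the start of the episode below 0.02 m and horizontal distance between each of block90, block60 and tray above 0.1 m) or (value of joint stop_tube between 0.081 and 0.089 m and value of joint plunger below 0.003 m and x of block90 in the frame of fixture between -0.0125 and 0.001 m and y of block90 in the frame of fixture between -0.093 and -0.082 m and z of block90 in the frame of fixture between 0.009 and 0.015 m and angle between block90's own z axis and vertical below 0.06 rad and angle between the x axis of block90 and the y axis of fixture, either way round below 0.1 rad and linear speed of block90 below 0.02 m/s and distance of each of block120, block60 from where it was at the start of the episode below 0.02 m and horizontal distance between each of block120, block60 and tray above 0.1 m) or (value of joint stop_tube between 0.111 and 0.119 m and value of joint plunger below 0.003 m and x of block60 in the frame of fixture between -0.0125 and 0.001 m and y of block60 in the frame of fixture between -0.108 and -0.097 m and z of block60 in the frame of fixture between 0.009 and 0.015 m and angle between block60's own z axis and vertical below 0.06 rad and angle between the x axis of block60 and the y axis of fixture, either way round below 0.1 rad and linear speed of block60 below 0.02 m/s and distance of each of block120, block90 from where it was at the start of the episode below 0.02 m and horizontal distance between each of block120, block90 and tray above 0.1 m))); the robot touches nothing.
It fails at once if A bystander is shifted by more than 30 mm (distance of any of glue, spray, paintcan, jar, taperoll, screwdriver, wrench from where it was at the start of the episode above 0.03 m).
It fails at once if A bottle, can or jar is tipped over (more than 0.5 rad) (angle between any of glue, spray, paintcan, jar's own z axis and vertical above 0.5 rad).
It fails at once if A block is rammed onto the fixture (contact force over 60 N) (contact force between any of block120, block90, block60 and fixture above 60 N).
It also fails if it takes over 58 s, if anything falls off the work surface, if the arm or the gripper's body presses on something with over 40 N, if the wrist force passes 120 N, or if a joint passes its speed limit or range.

## Working session

There is one attempt and no reset: what is moved stays moved. The work goes in short steps, Python scripts to look and compute and a tool call to move; the robot and the scene stay as the last step left them, time stands still between calls to the robot, and variables do not carry over. Pictures are saved under pics/ and viewed, and the job is handed in when it is done.

Besides the shell and the picture viewer there is one more tool, called after "Request:" in YAML: its name, and indented under it one key for each argument. servo_tool: Moves the arm, as the interface text tells. Its arguments: {"type":"object","properties":{"increments":{"type":"array","items":{"type":"array","items":{"type":"number"}}},"fingers":{"type":"number"},"squeeze":{"type":"number"}},"required":["increments"]}

```bash
mkdir -p pics
cat > h.py <<'E'
from station import r, viewer, job_done
import numpy as np, cv2
def ray(name,u,v):
    m=viewer.camera_model(name);K=np.array(m["camera_matrix"]);T=np.array(m["world_from_camera"])
    d=np.linalg.inv(K)@[u,v,1.];d=np.array([d[0],-d[1],-d[2]])
    return T[:3,3],T[:3,:3]@d
def onplane(name,u,v,z):
    o,d=ray(name,u,v);return o+d*(z-o[2])/d[2]
def proj(name,p):
    m=viewer.camera_model(name);K=np.array(m["camera_matrix"]);T=np.array(m["world_from_camera"])
    c=T[:3,:3].T@(np.array(p)-T[:3,3]);q=K@[c[0],-c[1],-c[2]];return q[:2]/q[2]
E
python3 - <<'E'
from h import *
for n in("scene","top"):
    cv2.imwrite(f"pics/{n}0.png",viewer.read_camera(n)); m=viewer.camera_model(n);print(n,m)
print(r.get_obs())
E
```

```text
scene {'camera_matrix': array([[389.95026584,   0.        , 282.97059544],
       [  0.        , 389.95026584, 214.9455304 ],
       [  0.        ,   0.        ,   1.        ]]), 'world_from_camera': array([[ 0.19009969, -0.65562044,  0.73076942,  1.43463947],
       [ 0.98175606,  0.1238074 , -0.14431482, -0.14971061],
       [ 0.00414108,  0.74487151,  0.66719509,  0.8826856 ],
       [ 0.        ,  0.        ,  0.        ,  1.        ]])}
top {'camera_matrix': array([[501.9940134 ,   0.        , 286.61536543],
       [  0.        , 501.9940134 , 209.86862197],
       [  0.        ,   0.        ,   1.        ]]), 'world_from_camera': array([[-0.03110827,  0.99772847, -0.05975097,  0.424259  ],
       [-0.99949725, -0.0306857 ,  0.00797707,  0.03206602],
       [ 0.00612545,  0.05996909,  0.99818144,  1.71030636],
       [ 0.        ,  0.        ,  0.        ,  1.        ]])}
{'time_s': 0.1, 'joints': array([ 1.30709538e+00,  2.64679767e-01,  1.60526988e+00, -3.96581878e-05,
        1.27371526e+00, -3.68887370e-02]), 'qvel': array([ 0.00078055, -0.00257096, -0.00098063,  0.00041207, -0.00012354,
        0.00095519]), 'tau': array([ 6.15907197e-05, -5.16713154e+01, -3.68589377e+01, -4.70884822e-05,
        6.32460346e-03, -1.51276760e-05]), 'tool_pos': array([0.15161847, 0.65705204, 0.2300677 ]), 'ee_rot': array([ 0.55278509, -0.44065505,  0.55394878,  0.43976416]), 'contact_force': array([-0.24374643, -0.39406552, -0.54499027]), 'torque': array([ 0.00860654, -0.06452095, -0.00901448]), 'finger_gap': 0.9989975736019491}
```

View pics/scene0.png

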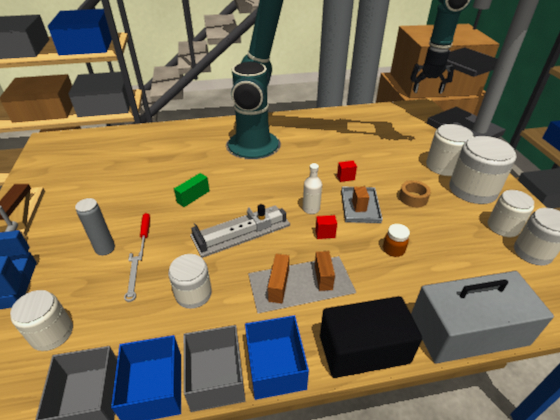

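View pics/top0.png

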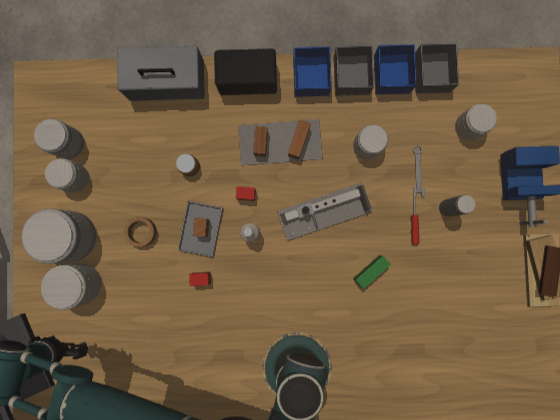

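Scene and top views: the tray is at top (201,229) and holds one short brown block at (200,228). The fixture is at (323,211), with its knob at about (305,210). The glue bottle is at (250,233), between tray and fixture. The red look-alikes are at (245,194) and (200,279), and the green one is at (372,272). I'll enlarge these.

Run:
```python
from h import *
t=cv2.imread("pics/top0.png");s=cv2.imread("pics/scene0.png")
cv2.imwrite("pics/c1.png",cv2.resize(t[170:260,270:380],None,fx=7,fy=6.5,interpolation=cv2.INTER_CUBIC)[:600,:800])
cv2.imwrite("pics/c2.png",cv2.resize(t[110:270,160:320],None,fx=3.7,fy=3.7,interpolation=cv2.INTER_CUBIC))
cv2.imwrite("pics/c3.png",cv2.resize(s[155:255,180:300],None,fx=6,fy=6,interpolation=cv2.INTER_CUBIC))
```

```text
(no output)
```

View pics/c1.png

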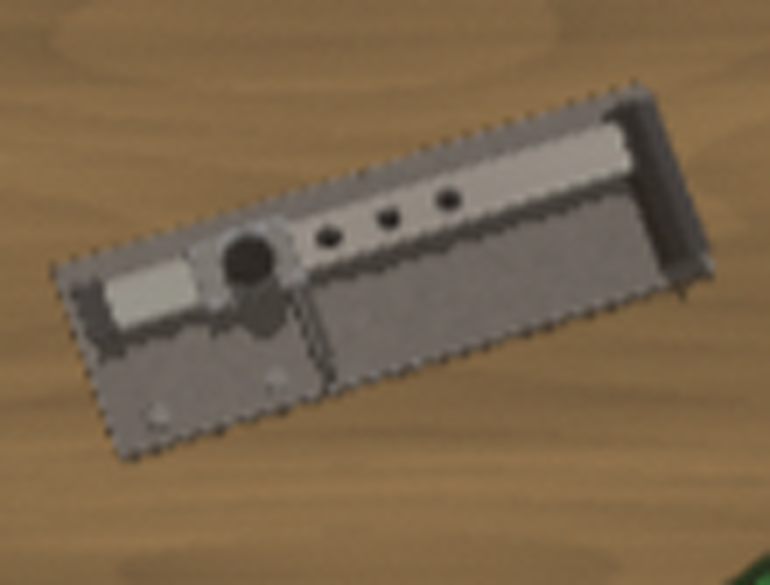

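View pics/c2.png

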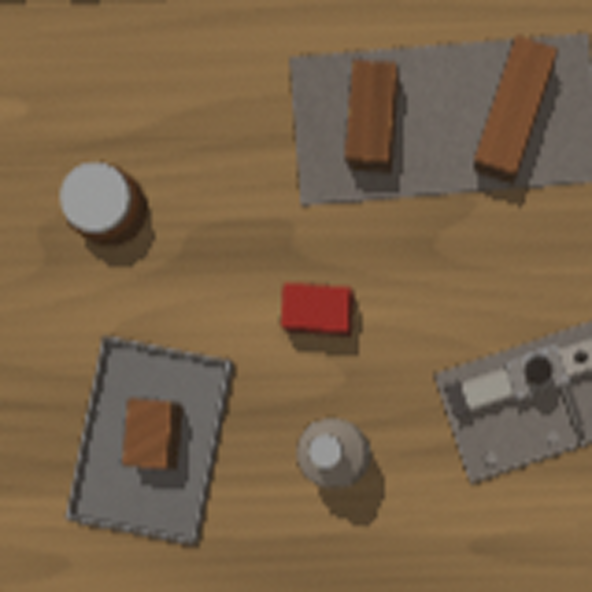

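View pics/c3.png

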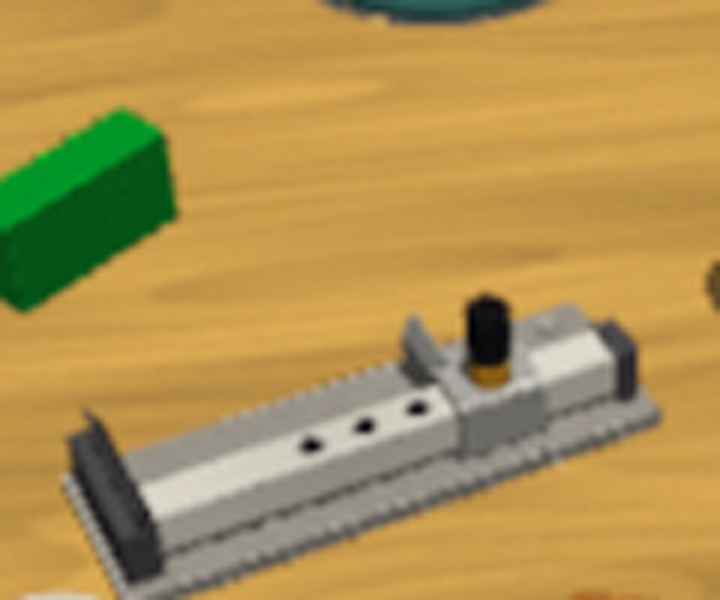

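The brown block in the tray at top (200,228) is roughly square-ish and shorter than both spares at (260,140) and (299,140). That makes it the 60 block; the red ones are decoys. Next I measure the holes, knob, block and tray.

Run:
```python
from h import *
t=cv2.imread("pics/top0.png");s=cv2.imread("pics/scene0.png")
def blobs(img,x0,y0,x1,y1,thr,amin):
    c=cv2.resize(img[y0:y1,x0:x1],None,fx=8,fy=8,interpolation=cv2.INTER_CUBIC)
    g=c.max(2);n,l,st,ce=cv2.connectedComponentsWithStats((g<thr).astype(np.uint8))
    return [(st[i,4]/64,(ce[i]+.5)/8-.5+[x0,y0]) for i in range(1,n) if st[i,4]/64>amin]
print("top holes");[print(a,np.round(c,2)) for a,c in blobs(t,311,194,342,211,95,1)]
print("knob");[print(a,np.round(c,2)) for a,c in blobs(t,297,200,313,216,50,5)]
print("scene holes");[print(a,np.round(c,2)) for a,c in blobs(s,225,215,255,232,110,1)]
print("scene knob");[print(a,np.round(c,2)) for a,c in blobs(s,250,200,275,222,60,5)]
# board mask top : low saturation
for nm,im,box in(("top",t,(265,165,385,255)),("scene",s,(170,190,310,265))):
    x0,y0,x1,y1=box;hsv=cv2.cvtColor(im[y0:y1,x0:x1],cv2.COLOR_BGR2HSV)
    m=((hsv[...,1]<75)).astype(np.uint8)
    cs,_=cv2.findContours(m,cv2.RETR_EXTERNAL,cv2.CHAIN_APPROX_NONE);c=max(cs,key=cv2.contourArea)
    rct=cv2.minAreaRect(c);print(nm,cv2.contourArea(c),np.round(cv2.boxPoints(rct)+[x0,y0],1))
# block in tray & spares, top: brown-orange
hsv=cv2.cvtColor(t,cv2.COLOR_BGR2HSV)
print([hsv[p] for p in((228,200),(140,260),(140,298))],hsv[240,215])
```

```text
top holes
8.734375 [333.61 200.37]
7.765625 [325.1  203.27]
68.171875 [331.24 207.08]
8.515625 [316.53 206.15]
knob
27.4375 [305.19 209.88]
scene holes
20.375 [249.19 216.64]
5.234375 [249.09 222.64]
5.546875 [240.37 225.59]
5.796875 [231.41 228.82]
1.0625 [253.99 230.09]
scene knob
67.640625 [260.86 210.03]
top 2706.0 [[276.8 210.4]
 [362.  182. ]
 [371.9 211.7]
 [286.7 240.1]]
scene 2541.5 [[160.7 242.1]
 [274.2 188.9]
 [290.6 223.9]
 [177.1 277.1]]
[array([ 13, 144, 119], dtype=uint8), array([ 13, 146, 105], dtype=uint8), array([ 13, 147, 116], dtype=uint8)] [18 13 98]
```

Run:
```python
from h import *
from scipy.optimize import least_squares
t=cv2.imread("pics/top0.png")
H={15:((316.53,206.15),(249.09,222.64)),-15:((325.1,203.27),(240.37,225.59)),-45:((333.61,200.37),(231.41,228.82))}
for y,(a,b) in H.items(): print(y,onplane("top",*a,.045).round(4),onplane("scene",*b,.045).round(4))
P=np.array([[onplane("top",*a,.045)[:2],onplane("scene",*b,.045)[:2]] for a,b in H.values()])
L=np.array([[277.5,210.6],[287.1,240.3]])
for c in([276.8,210.4],[286.7,240.1],[362,182],[371.9,211.7]):print("corner",onplane("top",*c,.012).round(4))
# edges angle from long board edges
a=onplane("top",276.8,210.4,.012);b=onplane("top",362,182,.012);d=(a-b)[:2];print("board y ang",np.degrees(np.arctan2(-d[0],d[1])))
for k in(0,1):
    d=P[0,k]-P[2,k];print("holes ang",np.degrees(np.arctan2(-d[0],d[1])),np.linalg.norm(d))
print("knob top",onplane("top",305.19,209.88,.098))
# tray block
def mask(box):
    x0,y0,x1,y1=box;im=cv2.resize(t[y0:y1,x0:x1],None,fx=8,fy=8,interpolation=cv2.INTER_CUBIC)
    h=cv2.cvtColor(im,cv2.COLOR_BGR2HSV);return ((h[...,1]>100)&(h[...,0]<17)).astype(np.uint8),h
m,h=mask((188,213,214,243))
for V in(0,95,105):
    mm=(m&(h[...,2]>V)).astype(np.uint8);cs,_=cv2.findContours(mm,0,1);c=max(cs,key=cv2.contourArea)
    rc=cv2.minAreaRect(c);bp=(cv2.boxPoints(rc)+.5)/8-.5+[188,213]
    W=np.array([onplane("top",*q,.069)[:2] for q in bp]);print(V,W.mean(0).round(4),np.linalg.norm(W-np.roll(W,1,0),axis=1).round(4),[np.degrees(np.arctan2(*(W[i]-W[i-1])[::-1])).round(1) for i in(1,2)])
cv2.imwrite("pics/b.png",cv2.resize(t[195:265,170:230],None,fx=8,fy=8,interpolation=cv2.INTER_CUBIC))
m,h=mask((188,213,214,243))
```

```text
15 [ 0.5333 -0.0811  0.045 ] [ 0.533  -0.0802  0.045 ]
-15 [ 0.542  -0.1099  0.045 ] [ 0.5414 -0.1087  0.045 ]
-45 [ 0.5508 -0.1386  0.045 ] [ 0.5507 -0.1375  0.045 ]
corner [0.5251 0.0518 0.012 ]
corner [0.4237 0.0214 0.012 ]
corner [ 0.613  -0.2409  0.012 ]
corner [ 0.5108 -0.2705  0.012 ]
board y ang 16.709262783912123
holes ang 16.946086629684103 0.06013654379565775
holes ang 17.184404298312277 0.05995248043631432
knob top [ 0.51889698 -0.0405709   0.098     ]
0 [0.4752 0.3012] [0.0479 0.0598 0.048  0.0598] [np.float64(-6.5), np.float64(-97.1)]
95 [0.4758 0.3055] [0.0393 0.0596 0.0394 0.0596] [np.float64(-6.5), np.float64(-97.1)]
105 [0.4764 0.3057] [0.0388 0.0586 0.0388 0.0586] [np.float64(-6.6), np.float64(-97.2)]
```

View pics/b.png

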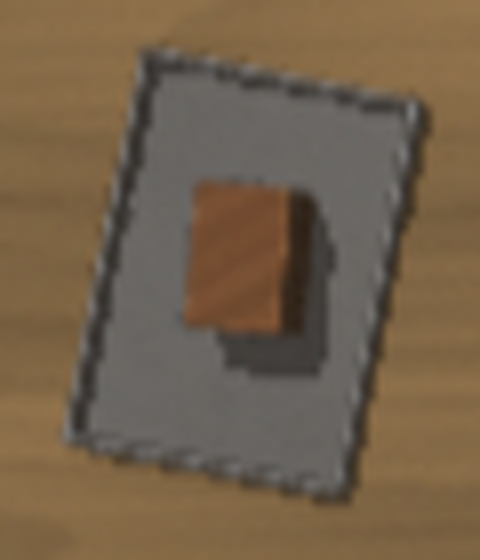

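```bash
cat >> h.py <<'E'
from scipy.spatial.transform import Rotation as R
th=np.radians(17.0); O=np.array([0.5088,-0.1037])
FX=np.array([np.cos(th),np.sin(th)]);FY=np.array([-np.sin(th),np.cos(th)])
def fw(x,y,z): return np.array([*(O+x*FX+y*FY),z])
def wf(p): d=np.array(p[:2])-O; return np.array([d@FX,d@FY])*1000
def toolR():
    q=r.get_obs()["ee_rot"];return R.from_quat([q[1],q[2],q[3],q[0]])
def jaw(): return np.degrees(np.arctan2(*toolR().as_matrix()[:2,2][::-1]))
def go(p,yaw=None):
    o=r.get_obs();Q=toolR();d=Q.inv().apply(np.array(p)-o["tool_pos"])*100
    if yaw is None: rv=np.zeros(3)
    else:
        y0=np.radians(jaw());yaw=np.radians(yaw);dy=(yaw-y0+np.pi/2)%np.pi-np.pi/2;yw=y0+dy
        z=np.array([np.cos(yw),np.sin(yw),0]);x=np.array([0,0,-1.]);T=R.from_matrix(np.c_[x,np.cross(z,x),z])
        rv=(Q.inv()*T).as_rotvec()
    print("tcp",o["tool_pos"].round(4),"fix",wf(o["tool_pos"]).round(1),"jaw",jaw().round(2),"t",round(o["time_s"],2),"F",o["contact_force"].round(1),"gap",round(o["finger_gap"],3))
    print("  ->",np.round(d,2),np.round(rv,3))
E
python3 - <<'E'
from h import *
print("glue cap",onplane("top",248,232,.18),"spray",onplane("top",466,204,.18),"red",onplane("top",245,194,.06),onplane("top",200,280,.06))
print(toolR().as_matrix().round(3))
print("fx plate: knob",wf([0.5189,-0.0406]))
go([*fw(.030,.058,0)[:2],.26],107)
go([*fw(.030,.058,0)[:2],.26],17)
E
```

```text
glue cap [0.45200903 0.13944773 0.18      ] spray [ 0.51697099 -0.52990752  0.18      ] red [0.5796703  0.15443478 0.06      ] [0.30261756 0.30847601 0.06      ]
[[-0.001 -0.974  0.225]
 [-0.002  0.225  0.974]
 [-1.     0.    -0.002]]
fx plate: knob [28.1073326  57.38987588]
tcp [0.1516 0.6571 0.2301] fix [-119.2  831.9] jaw 77.01 t 0.1 F [-0.2 -0.4 -0.5] gap 0.999
  -> [ -2.87 -51.61 -59.58] [-0.524 -0.002 -0.001]
tcp [0.1516 0.6571 0.2301] fix [-119.2  831.9] jaw 77.01 t 0.1 F [-0.2 -0.4 -0.5] gap 0.999
  -> [ -2.87 -51.61 -59.58] [ 1.047e+00 -2.000e-03  1.000e-03]
```

Request:
servo_tool:
  increments:
    - [-4,-5,-6,0,0,0]
    - [-4,-10,-12,-0.1,0,0]
    - [-4,-14,-16,-0.2,0,0]
    - [-4,-17,-20,-0.3,0,0]
    - [-4,-20,-24,-0.4,0,0]
    - [-4,-24,-28,-0.52,0,0]
    - [-4,-28,-32,-0.52,0,0]
    - [-4,-31,-36,-0.52,0,0]
    - [-4,-35,-40,-0.52,0,0]
    - [-4,-38,-44,-0.52,0,0]
  fingers: 5
  squeeze: 60

```text
time_s: 1.1
tool_pos: [0.3828, 0.2191, 0.2705]
ee_rot: [-0.421, 0.568, -0.422, -0.567]
contact_force: [1.0, 0.4, 0.4]
finger_gap: 0.582
```

Run:
```python
from h import *
go([*fw(.030,.058,0)[:2],.2],107)
```

```text
tcp [0.3828 0.2191 0.2705] fix [-26.2 345.5] jaw 106.82 t 1.1 F [1.  0.4 0.4] gap 0.582
  -> [  7.09  -5.71 -28.72] [-0.003 -0.002 -0.001]
```

Request:
servo_tool:
  increments:
    - [0,-1,-5,0,0,0]
    - [0,-2,-10,0,0,0]
    - [0,-3,-15,0,0,0]
    - [0,-4,-20,0,0,0]
    - [0,-5,-24,0,0,0]
    - [2,-5.7,-28,0,0,0]
    - [6,-5.7,-28.7,0,0,0]
    - [7,-5.7,-28.7,0,0,0]
    - [7,-5.7,-28.7,0,0,0]

```text
time_s: 2.0
tool_pos: [0.5179, -0.0388, 0.1981]
ee_rot: [0.42, -0.566, 0.423, 0.569]
contact_force: [-0.3, -0.1, 0.4]
finger_gap: 0.587
```

Run:
```python
from h import *
go([*fw(.030,.058,0)[:2],.068],107)
cv2.imwrite("pics/s1.png",cv2.resize(viewer.read_camera("scene")[130:270,180:340],None,fx=5,fy=4.2,interpolation=cv2.INTER_CUBIC))
```

```text
tcp [ 0.5179 -0.0388  0.1981] fix [27.6 59.4] jaw 106.79 t 2.0 F [-0.3 -0.1  0.4] gap 0.587
  -> [13.01 -0.32 -0.16] [-0.004  0.001 -0.007]
```

View pics/s1.png

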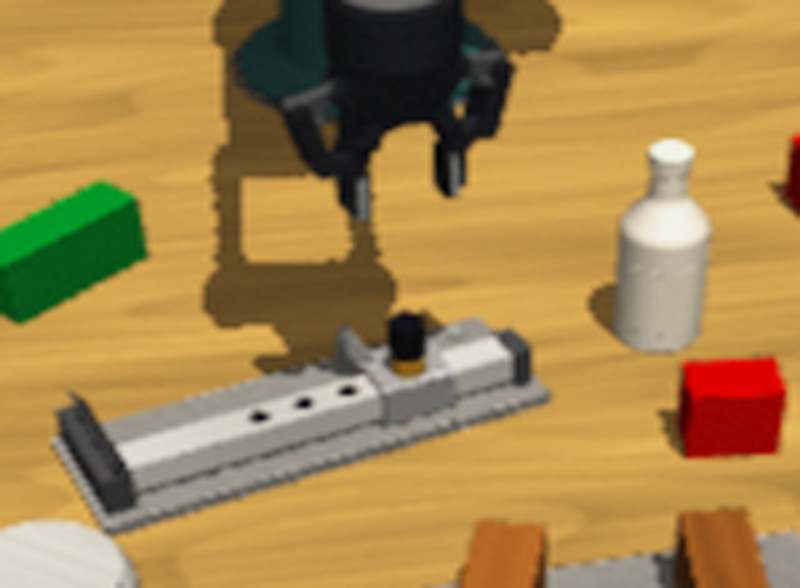

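The fingers straddle the knob along the rail, so I descend.

Request:
servo_tool:
  increments:
    - [4,-0.3,-0.16,0,0,-0.005]
    - [8,-0.3,-0.16,0,0,-0.005]
    - [11,-0.3,-0.16,0,0,-0.005]
    - [12.5,-0.3,-0.16,0,0,-0.005]
    - [12.8,-0.3,-0.16,0,0,-0.005]
    - [12.8,-0.3,-0.16,0,0,-0.005]

```text
time_s: 2.65
tool_pos: [0.5235, -0.0389, 0.0737]
ee_rot: [-0.422, 0.569, -0.42, -0.567]
contact_force: [0.8, -0.2, 0.6]
finger_gap: 0.586
```

Request:
servo_tool:
  increments:
    - [0,0,0,0,0,0]
    - [0,0,0,0,0,0]
    - [0,0,0,0,0,0]
    - [0,0,0,0,0,0]
    - [0,0,0,0,0,0]
    - [0,0,0,0,0,0]
  fingers: 0
  squeeze: 60

```text
time_s: 3.25
tool_pos: [0.5258, -0.0392, 0.0765]
ee_rot: [-0.423, 0.571, -0.419, -0.565]
contact_force: [0.0, 0.6, 6.1]
finger_gap: 0.256
```

Run:
```python
from h import *
go([*fw(.030,.058,0)[:2],.086],107)
cv2.imwrite("pics/s2.png",cv2.resize(viewer.read_camera("scene")[130:270,180:340],None,fx=5,fy=4.2,interpolation=cv2.INTER_CUBIC))
```

```text
tcp [ 0.5258 -0.0392  0.0765] fix [35.2 56.7] jaw 106.89 t 3.25 F [0.  0.6 6.1] gap 0.256
  -> [-0.95  0.51  0.13] [-0.002 -0.003  0.008]
```

View pics/s2.png

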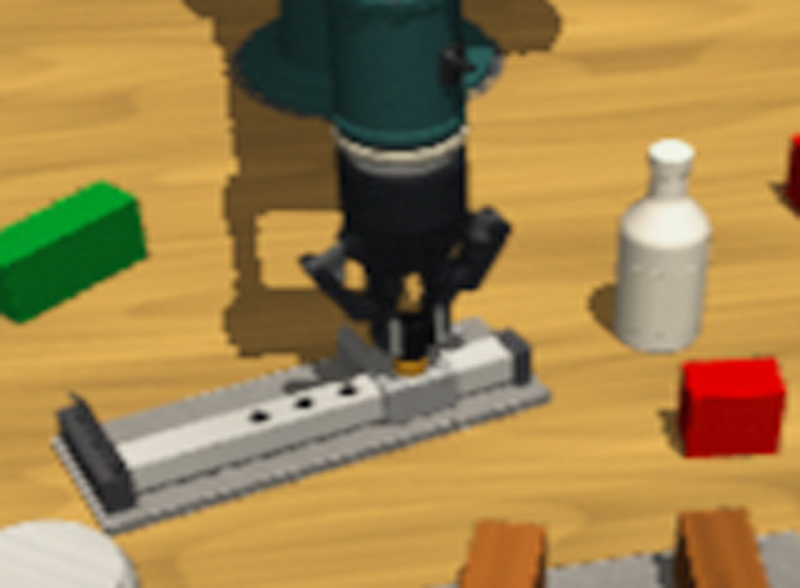

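Run:
```python
from h import *
go([*fw(.030,.058,0)[:2],.086],107); print(toolR().as_matrix().round(3)); o=r.get_obs();print(o["qvel"].round(3),o["joints"].round(3),o["torque"].round(2))
```

```text
tcp [ 0.5258 -0.0392  0.0765] fix [35.1 56.7] jaw 106.89 t 3.3 F [-0.8  0.1  5. ] gap 0.255
  -> [-0.95  0.51  0.13] [-0.002 -0.003  0.008]
[[ 0.009 -0.957 -0.29 ]
 [-0.    -0.29   0.957]
 [-1.    -0.008 -0.003]]
[-0.002  0.001 -0.    -0.002  0.002 -0.001] [-1.220e-01  1.320e-01  2.070e+00  1.000e-03  9.310e-01 -1.988e+00] [ 0.07  0.07 -0.05]
```

I'll regrip lower and better centred across the rail.

Request:
servo_tool:
  increments:
    - [0,0,0,0,0,0]
    - [0,0,0,0,0,0]
    - [0,0.3,0,0,0,0.008]
    - [0.4,0.5,0.1,0,0,0.008]
    - [0.7,0.5,0.1,0,0,0.008]
    - [0.7,0.5,0.1,0,0,0.008]
    - [0.7,0.5,0.1,0,0,0.008]
    - [0.7,0.5,0.1,0,0,0.008]
  fingers: 5

```text
time_s: 4.1
tool_pos: [0.5208, -0.0397, 0.0694]
ee_rot: [-0.421, 0.569, -0.422, -0.567]
contact_force: [-0.3, -0.2, 1.0]
finger_gap: 0.586
```

Run:
```python
from h import *
go([*fw(.030,.058,0)[:2],.070],107)
```

```text
tcp [ 0.5208 -0.0397  0.0694] fix [30.2 57.7] jaw 106.89 t 4.1 F [-0.3 -0.2  1. ] gap 0.586
  -> [-0.06  0.02  0.03] [-0.002 -0.003  0.   ]
```

Request:
servo_tool:
  increments:
    - [0,0,0,0,0,0]
    - [0,0,0,0,0,0]
    - [0,0,0,0,0,0]
    - [0,0,0,0,0,0]
    - [0,0,0,0,0,0]
    - [0,0,0,0,0,0]
  fingers: 0
  squeeze: 70

```text
time_s: 4.7
tool_pos: [0.5211, -0.0398, 0.0698]
ee_rot: [-0.421, 0.569, -0.422, -0.567]
contact_force: [-0.2, -1.1, 4.6]
finger_gap: 0.258
```

Run:
```python
from h import *
go([*fw(.030,.058,0)[:2],.0844],107)
```

```text
tcp [ 0.5211 -0.0398  0.0698] fix [30.4 57.6] jaw 106.89 t 4.7 F [-0.2 -1.1  4.6] gap 0.258
  -> [-1.46  0.04  0.04] [-0.002 -0.003  0.001]
```

Request:
servo_tool:
  increments:
    - [-0.4,0,0,0,0,0]
    - [-0.8,0,0,0,0,0]
    - [-1.2,0,0,0,0,0]
    - [-1.5,0,0,0,0,0]
    - [-1.5,0,0,0,0,0]
    - [-1.5,0,0,0,0,0]

```text
time_s: 5.3
tool_pos: [0.5209, -0.0398, 0.0844]
ee_rot: [-0.421, 0.569, -0.422, -0.567]
contact_force: [3.8, -0.7, -10.3]
finger_gap: 0.26
```

Run:
```python
from h import *
go([*fw(.030,-.045,0)[:2],.0853],107)
cv2.imwrite("pics/s3.png",cv2.resize(viewer.read_camera("scene")[170:270,180:300],None,fx=6,fy=6,interpolation=cv2.INTER_CUBIC))
```

```text
tcp [ 0.5209 -0.0398  0.0844] fix [30.2 57.6] jaw 106.89 t 5.3 F [  3.8  -0.7 -10.3] gap 0.26
  -> [ -0.06   0.   -10.26] [-0.002 -0.003  0.   ]
```

View pics/s3.png

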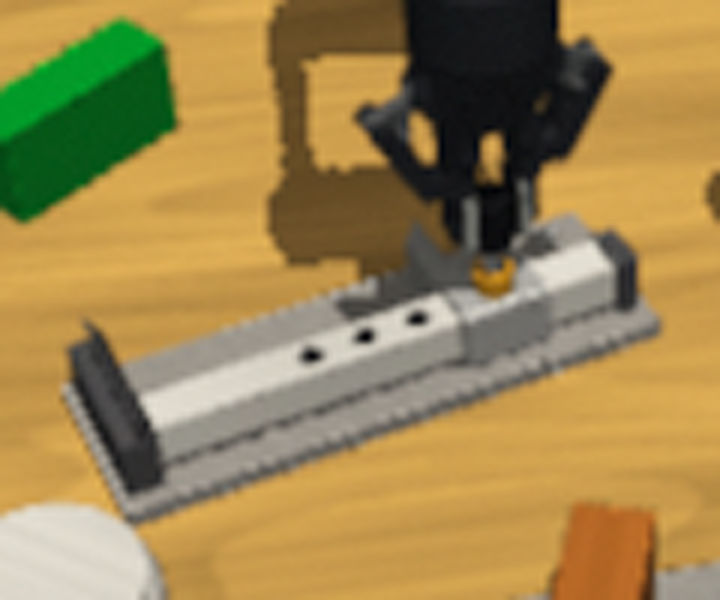

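The knob is lifted: the gap below it shows above the brass housing at (492,270), and 10 N of pull matches about 15 mm. Now I slide.

Request:
servo_tool:
  increments:
    - [0,0,-1,0,0,0]
    - [0,0,-2.2,0,0,0]
    - [0,0,-3.5,0,0,0]
    - [0,0,-4.8,0,0,0]
    - [0,0,-6.1,0,0,0]
    - [0,0,-7.4,0,0,0]
    - [0,0,-8.7,0,0,0]
    - [0,0,-9.8,0,0,0]
    - [0,0,-10.25,0,0,0]
    - [0,0,-10.25,0,0,0]

```text
time_s: 6.35
tool_pos: [0.5507, -0.1374, 0.0841]
ee_rot: [-0.421, 0.568, -0.422, -0.567]
contact_force: [4.0, 1.6, -10.3]
finger_gap: 0.255
```

Request:
servo_tool:
  increments:
    - [0,0,0,0,0,0]
    - [0,0,0,0,0,0]

```text
time_s: 6.55
tool_pos: [0.5507, -0.1374, 0.0838]
ee_rot: [-0.421, 0.568, -0.422, -0.567]
contact_force: [4.6, 0.1, -9.6]
finger_gap: 0.256
```

Run:
```python
from h import *
go([*fw(.030,-.045,0)[:2],.0700],107)
a=viewer.read_camera("scene");cv2.imwrite("pics/s4.png",cv2.resize(a[170:270,180:300],None,fx=6,fy=6,interpolation=cv2.INTER_CUBIC))
```

```text
tcp [ 0.5507 -0.1374  0.0838] fix [ 30.2 -44.5] jaw 106.85 t 6.55 F [ 4.6  0.1 -9.6] gap 0.256
  -> [ 1.38  0.02 -0.05] [-0.003 -0.001  0.   ]
```

View pics/s4.png

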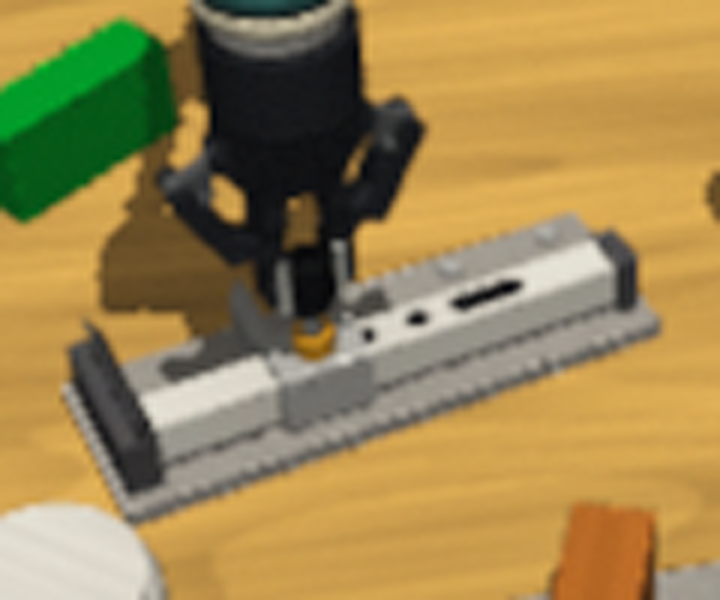

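The stop now sits over the third hole, with the other two holes at (367,335) and (417,318) uncovered behind it. I lower the pin.

Request:
servo_tool:
  increments:
    - [0.3,0,-0.05,0,0,0]
    - [0.6,0,-0.05,0,0,0]
    - [0.9,0,-0.05,0,0,0]
    - [1.2,0,-0.05,0,0,0]
    - [1.4,0,-0.05,0,0,0]
    - [1.5,0,-0.05,0,0,0]
    - [1.5,0,-0.05,0,0,0]

```text
time_s: 7.3
tool_pos: [0.551, -0.138, 0.0698]
ee_rot: [-0.421, 0.568, -0.422, -0.567]
contact_force: [0.4, 1.1, 1.2]
finger_gap: 0.258
```

Run:
```python
from h import *
go([*fw(.030,-.045,0)[:2],.0700],107)
```

```text
tcp [ 0.551  -0.138   0.0698] fix [ 30.3 -45.1] jaw 106.85 t 7.3 F [0.4 1.1 1.2] gap 0.258
  -> [-0.02  0.03  0.01] [-0.003 -0.002  0.   ]
```

Request:
servo_tool:
  increments:
    - [0,0,0,0,0,0]
    - [0,0,0,0,0,0]
    - [0,0,0,0,0,0]
    - [-3,0,0,0,0,0]
    - [-8,0,0,0,0,0]
    - [-13,0,0,0,0,0]
    - [-18,0,0,0,0,0]
    - [-21,0,0,0,0,0]
  fingers: 5

```text
time_s: 8.1
tool_pos: [0.5523, -0.1384, 0.2852]
ee_rot: [-0.422, 0.571, -0.421, -0.565]
contact_force: [1.1, -1.0, -0.2]
finger_gap: 0.589
```

Run:
```python
from h import *
a=viewer.read_camera("scene");cv2.imwrite("pics/s5.png",cv2.resize(a[170:270,180:300],None,fx=6,fy=6,interpolation=cv2.INTER_CUBIC))
go([.4757,.3055,.28],83.2)
```

```text
tcp [ 0.5544 -0.139   0.2901] fix [ 33.3 -47.1] jaw 106.84 t 8.15 F [ 2.  -0.2  4.3] gap 0.584
  -> [ 0.65 -5.34 44.83] [ 0.413 -0.007  0.014]
```

View pics/s5.png

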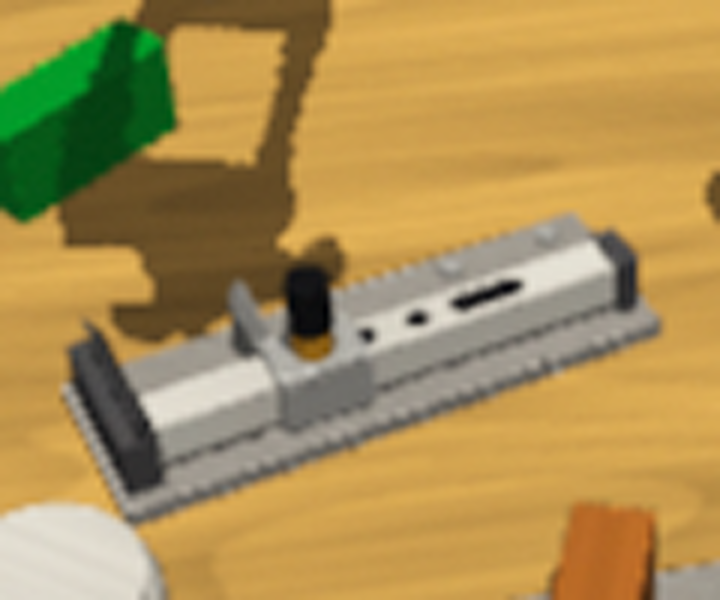

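The knob is seated on the brass housing again, so the pin is down. I move to above the tray.

Request:
servo_tool:
  increments:
    - [0,-0.6,5,0.05,0,0]
    - [0,-1.2,10,0.1,0,0]
    - [0,-1.8,15,0.2,0,0]
    - [0,-2.4,20,0.3,0,0]
    - [0,-3,25,0.41,0,0]
    - [0,-3.6,30,0.41,0,0]
    - [0,-4.2,35,0.41,0,0]
    - [0,-4.8,40,0.41,-0.007,0.014]
    - [0,-5.3,44.8,0.41,-0.007,0.014]
    - [0,-5.3,44.8,0.41,-0.007,0.014]
  fingers: 7

```text
time_s: 9.15
tool_pos: [0.4735, 0.3102, 0.2859]
ee_rot: [0.527, -0.471, 0.527, 0.473]
contact_force: [0.7, -0.4, -0.4]
finger_gap: 0.82
```

Request:
servo_tool:
  increments:
    - [0,0,0,0,0,0]
    - [0,0,0,0,0,0]

```text
time_s: 9.35
tool_pos: [0.4734, 0.3097, 0.2855]
ee_rot: [0.527, -0.471, 0.527, 0.473]
contact_force: [-0.6, -0.2, -1.1]
finger_gap: 0.818
```

Run:
```python
from h import *
print(proj("scene",fw(.03,-.045,.098)),proj("scene",fw(.03,-.045,.103)))
go([.4757,.3055,.14],83.2);print(r.get_obs()["qvel"].round(2))
```

```text
[229.77905915 216.10122872] [229.63403599 214.86099657]
tcp [0.4734 0.3097 0.2855] fix [ 87.  405.7] jaw 83.7 t 9.35 F [-0.6 -0.2 -1.1] gap 0.818
  -> [14.55 -0.3  -0.41] [ 0.009  0.001 -0.002]
[-0.02 -0.01  0.   -0.    0.   -0.  ]
```

Request:
servo_tool:
  increments:
    - [4,-0.1,-0.2,0.009,0,0]
    - [8,-0.3,-0.4,0.009,0,0]
    - [12,-0.3,-0.4,0.009,0,0]
    - [14,-0.3,-0.4,0.009,0,0]
    - [14.5,-0.3,-0.4,0.009,0,0]
    - [14.5,-0.3,-0.4,0.009,0,0]
    - [14.5,-0.3,-0.4,0.009,0,0]

```text
time_s: 10.05
tool_pos: [0.4772, 0.3056, 0.1423]
ee_rot: [0.53, -0.469, 0.528, 0.47]
contact_force: [-1.0, 0.6, 1.8]
finger_gap: 0.819
```

Run:
```python
from h import *
go([.4757,.3055,.04],83.2)
a=viewer.read_camera("scene");cv2.imwrite("pics/s6.png",cv2.resize(a[150:240,310:420],None,fx=6,fy=6,interpolation=cv2.INTER_CUBIC))
```

```text
tcp [0.4772 0.3056 0.1423] fix [ 89.4 400.6] jaw 83.12 t 10.05 F [-1.   0.6  1.8] gap 0.819
  -> [10.23  0.15 -0.06] [-0.001  0.003  0.   ]
```

View pics/s6.png

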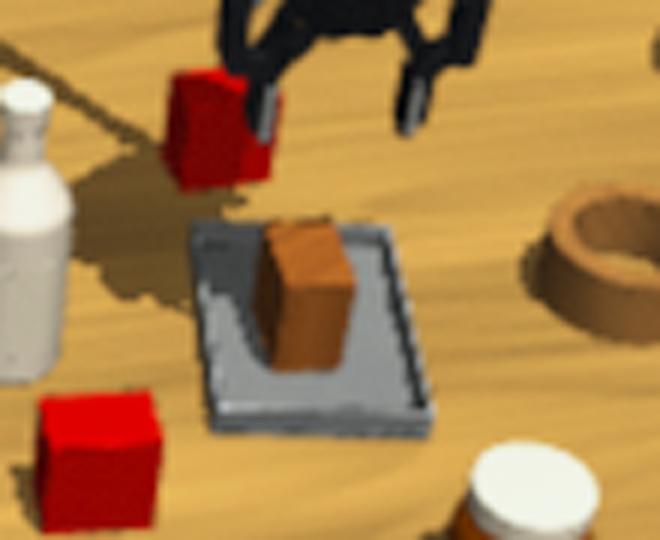

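The brown block stands upright in the tray at (305,295) in the crop, with the fingers above it and the jaw across its 40 mm width. I descend and grip.

Request:
servo_tool:
  increments:
    - [3,0.1,-0.05,0,0,0]
    - [6,0.15,-0.05,0,0,0]
    - [8.5,0.15,-0.05,0,0,0]
    - [9.8,0.15,-0.05,0,0,0]
    - [10.2,0.15,-0.05,0,0,0]
    - [10.2,0.15,-0.05,0,0,0]
    - [10.2,0.15,-0.05,0,0,0]

```text
time_s: 10.8
tool_pos: [0.4773, 0.3068, 0.0424]
ee_rot: [0.531, -0.469, 0.527, 0.47]
contact_force: [0.0, -0.7, 0.4]
finger_gap: 0.82
```

Request:
servo_tool:
  increments:
    - [0,0,0,0,0,0]
    - [0,0,0,0,0,0]
    - [0,0,0,0,0,0]
    - [0,0,0,0,0,0]
    - [0,0,0,0,0,0]
    - [0,0,0,0,0,0]
  fingers: 0
  squeeze: 50

```text
time_s: 11.4
tool_pos: [0.4785, 0.3073, 0.044]
ee_rot: [0.532, -0.469, 0.526, 0.469]
contact_force: [0.1, -1.2, 6.0]
finger_gap: 0.459
```

Run:
```python
from h import *
go([.4757,.3055,.04],83.2)
```

```text
tcp [0.4785 0.3073 0.044 ] fix [ 91.2 401.9] jaw 83.15 t 11.4 F [ 0.1 -1.2  6. ] gap 0.459
  -> [ 0.4   0.26 -0.21] [-0.001  0.007  0.006]
```

Request:
servo_tool:
  increments:
    - [-1,0,0,0,0,0]
    - [-3,0,0,0,0,0]
    - [-7,0,0,0,0,0]
    - [-12,0,0,0,0,0]
    - [-17,0,0,0,0,0]
    - [-22,0,0,0,0,0]
    - [-26,0,0,0,0,0]
    - [-26,0,0,0,0,0]
    - [-26,0,0,0,0,0]

```text
time_s: 12.3
tool_pos: [0.4773, 0.3061, 0.306]
ee_rot: [0.533, -0.469, 0.525, 0.469]
contact_force: [-0.5, -0.3, -1.0]
finger_gap: 0.458
```

```bash
cat >> h.py <<'E'
# grasp orientation
qg=[0.532,-0.469,0.526,0.469]; Rg=R.from_quat([qg[1],qg[2],qg[3],qg[0]])
def go2(p,yaw):
    o=r.get_obs();Q=toolR();d=Q.inv().apply(np.array(p)-o["tool_pos"])*100
    T=R.from_rotvec([0,0,np.radians(yaw-83.15)])*Rg
    print("tcp",o["tool_pos"].round(4),"fix",wf(o["tool_pos"]).round(1),"jaw",jaw().round(2),"t",round(o["time_s"],2),"F",o["contact_force"].round(1),"gap",round(o["finger_gap"],3))
    print("  ->",np.round(d,2),np.round((Q.inv()*T).as_rotvec(),3))
E
python3 - <<'E'
from h import *
go2([*fw(-.006,-.1052,0)[:2],.28],17)
a=viewer.read_camera("scene");cv2.imwrite("pics/s7.png",cv2.resize(a[70:230,300:440],None,fx=5,fy=3.7,interpolation=cv2.INTER_CUBIC))
E
```

```text
tcp [0.4773 0.3061 0.306 ] fix [ 89.6 401.1] jaw 83.15 t 12.3 F [-0.5 -0.3 -1. ] gap 0.458
  -> [  2.26 -11.71 -50.19] [ 1.155  0.01  -0.006]
```

View pics/s7.png

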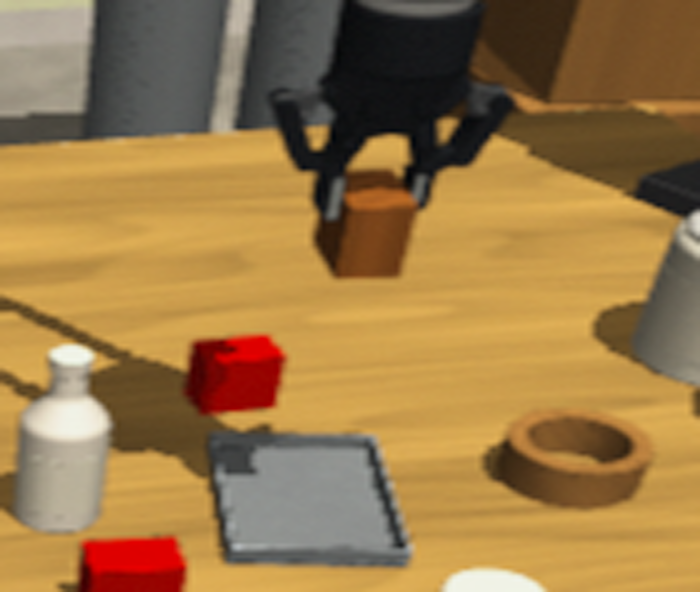

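The block is held upright. I carry it over at height.

Request:
servo_tool:
  increments:
    - [0,-1.1,-4.5,0.1,0,0]
    - [0,-2.1,-9,0.2,0,0]
    - [0,-3.2,-13.5,0.32,0,0]
    - [0,-4.2,-18,0.44,0,0]
    - [0,-5.3,-22.5,0.56,0,0]
    - [0,-6.3,-27,0.68,0,0]
    - [0,-7.4,-31.5,0.8,0,0]
    - [0,-8.4,-36,0.92,0,0]
    - [0,-9.5,-40.5,1.04,0,0]
    - [0,-10.5,-45,1.155,0,0]

```text
time_s: 13.35
tool_pos: [0.5254, -0.1552, 0.2985]
ee_rot: [0.7, -0.1, 0.699, 0.105]
contact_force: [0.9, 0.3, -1.2]
finger_gap: 0.455
```

Request:
servo_tool:
  increments:
    - [0,0,0,0,0,0]
    - [0,0,0,0,0,0]

```text
time_s: 13.55
tool_pos: [0.5237, -0.1557, 0.2953]
ee_rot: [0.699, -0.098, 0.701, 0.106]
contact_force: [-0.5, 0.5, -0.5]
finger_gap: 0.459
```

Run:
```python
from h import *
go2([*fw(-.006,-.1052,0)[:2],.16],17)
```

```text
tcp [ 0.5237 -0.1557  0.2953] fix [ -1.  -54.1] jaw 16.56 t 13.55 F [-0.5  0.5 -0.5] gap 0.459
  -> [13.47 -5.26 -0.45] [-0.007 -0.008 -0.016]
```

Request:
servo_tool:
  increments:
    - [0,-2,-0.2,-0.007,-0.008,-0.016]
    - [0,-4,-0.4,-0.007,-0.008,-0.016]
    - [2,-5.26,-0.45,-0.007,-0.008,-0.016]
    - [5,-5.26,-0.45,-0.007,-0.008,-0.016]
    - [9,-5.26,-0.45,-0.007,-0.008,-0.016]
    - [12,-5.26,-0.45,-0.007,-0.008,-0.016]
    - [13.4,-5.26,-0.45,-0.007,-0.008,-0.016]
    - [13.4,-5.26,-0.45,-0.007,-0.008,-0.016]
    - [13.4,-5.26,-0.45,-0.007,-0.008,-0.016]

```text
time_s: 14.45
tool_pos: [0.5344, -0.2054, 0.1615]
ee_rot: [0.702, -0.106, 0.696, 0.103]
contact_force: [-0.6, -0.1, -0.2]
finger_gap: 0.454
```

Run:
```python
from h import *
go2([*fw(-.006,-.1052,0)[:2],.10],17)
a=viewer.read_camera("scene");cv2.imwrite("pics/s8.png",cv2.resize(a[140:270,170:310],None,fx=5.7,fy=4.6,interpolation=cv2.INTER_CUBIC));cv2.imwrite("pics/raw8.png",a)
b=viewer.read_camera("top");cv2.imwrite("pics/t8.png",cv2.resize(b[150:260,260:390],None,fx=5.7,fy=5.4,interpolation=cv2.INTER_CUBIC))
```

```text
tcp [ 0.5344 -0.2054  0.1615] fix [  -5.2 -104.8] jaw 17.04 t 14.45 F [-0.6 -0.1 -0.2] gap 0.454
  -> [ 6.15 -0.01 -0.12] [ 0.001  0.001 -0.   ]
```

View pics/s8.png

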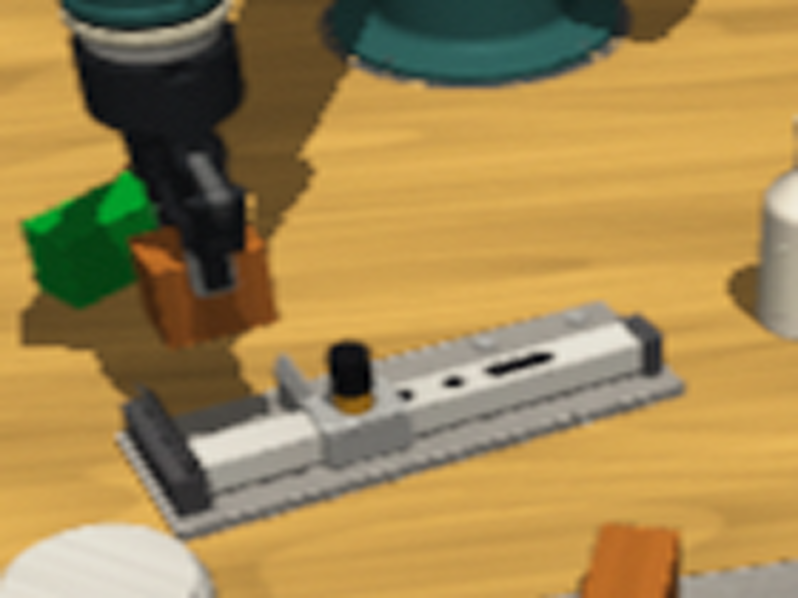

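View pics/t8.png

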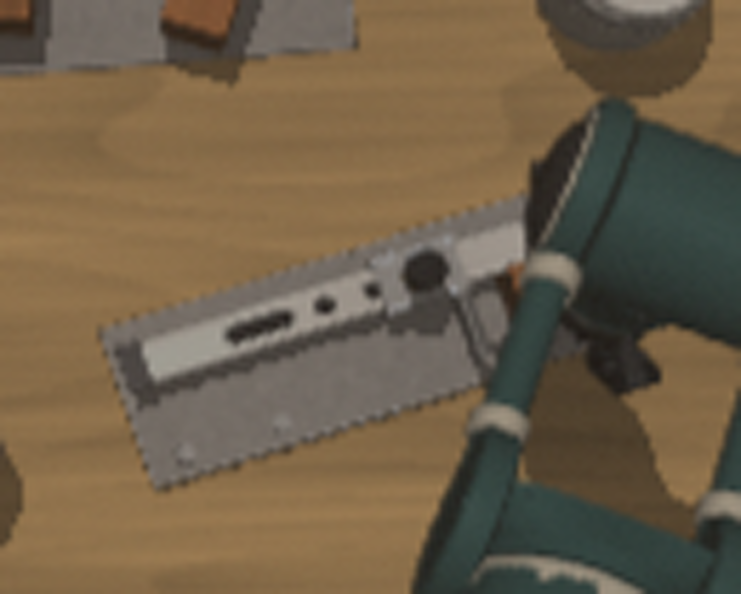

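Run:
```python
from h import *
a=cv2.imread("pics/raw8.png")
c=cv2.resize(a[180:220,186:225],None,fx=12,fy=12,interpolation=cv2.INTER_CUBIC)
cv2.imwrite("pics/c8.png",c)
for zb in(.1195,.1215):
  for x,y in((-.0255,-.1325),(.0145,-.1325),(.0145,-.0725)):
    print(zb,x,y,(proj("scene",fw(x,y,zb))-[186,180])*12+6, (proj("scene",fw(x,y,zb+.065))-[186,180])*12+6)
```

```text
0.1195 -0.0255 -0.1325 [111.12578526 352.09223235] [ 71.23438101 146.82066717]
0.1195 0.0145 -0.1325 [163.88604974 447.71460873] [125.12950108 241.30417337]
0.1195 0.0145 -0.0725 [396.49040228 372.08592052] [367.52293362 166.64081602]
0.1215 -0.0255 -0.1325 [109.94278716 346.00480886] [ 69.95786942 140.25204575]
0.1215 0.0145 -0.1325 [162.73770528 441.59873182] [123.88815703 234.69299736]
0.1215 0.0145 -0.0725 [395.63150273 365.99437312] [366.59581884 160.06546779]
```

View pics/c8.png

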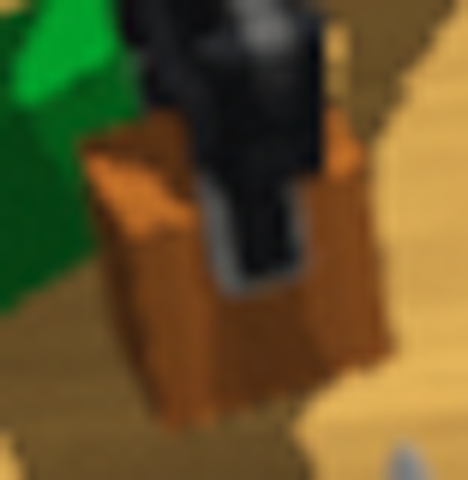

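The block's bottom corners at (160,430) and (392,358) in the crop are within about 1 mm of prediction. I lower it in stages.

Request:
servo_tool:
  increments:
    - [2,0,-0.08,0,0,0]
    - [4,0,-0.08,0,0,0]
    - [6,0,-0.08,0,0,0]
    - [7,0,-0.08,0,0,0]
    - [7.6,0,-0.08,0,0,0]
    - [8,0,-0.08,0,0,0]
    - [8,0,-0.08,0,0,0]
    - [8,0,-0.08,0,0,0]

```text
time_s: 15.35
tool_pos: [0.5363, -0.2072, 0.0839]
ee_rot: [0.704, -0.107, 0.695, 0.102]
contact_force: [1.6, -0.4, -0.3]
finger_gap: 0.456
```

Run:
```python
from h import *
go2([*fw(-.006,-.1052,0)[:2],.052],17)
a=viewer.read_camera("scene");cv2.imwrite("pics/s9.png",cv2.resize(a[185:260,180:270],None,fx=8,fy=8,interpolation=cv2.INTER_CUBIC))
```

```text
tcp [ 0.5363 -0.2072  0.0839] fix [  -4. -107.] jaw 17.0 t 15.35 F [ 1.6 -0.4 -0.3] gap 0.456
  -> [ 3.19  0.2  -0.24] [0.    0.005 0.003]
```

View pics/s9.png

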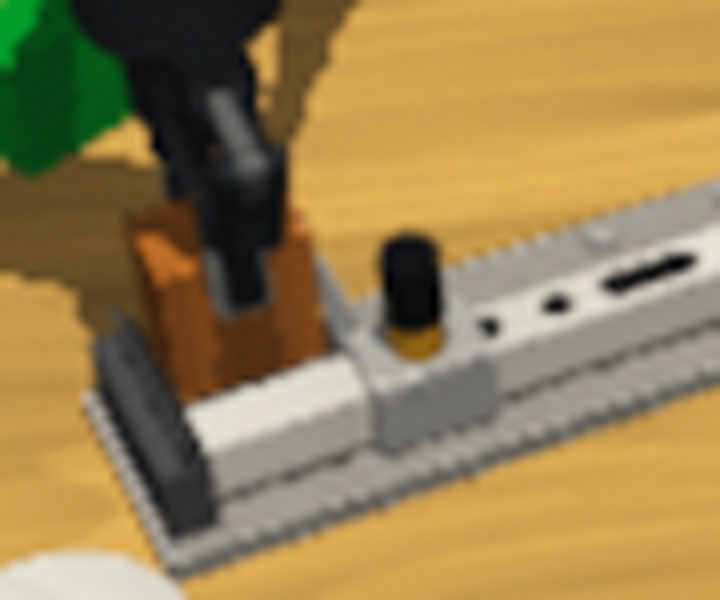

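It drifted 2 mm on the way down, so I correct that before going deeper.

Request:
servo_tool:
  increments:
    - [0,0.1,-0.12,0,0.005,0.003]
    - [0,0.2,-0.24,0,0.005,0.003]
    - [0,0.2,-0.24,0,0.005,0.003]
    - [0,0.2,-0.24,0,0.005,0.003]

```text
time_s: 15.8
tool_pos: [0.5334, -0.206, 0.084]
ee_rot: [0.702, -0.106, 0.697, 0.103]
contact_force: [-0.1, 0.6, -0.2]
finger_gap: 0.455
```

Run:
```python
from h import *
go2([*fw(-.006,-.1052,0)[:2],.052],17)
```

```text
tcp [ 0.5334 -0.206   0.084 ] fix [  -6.4 -105. ] jaw 17.0 t 15.8 F [-0.1  0.6 -0.2] gap 0.455
  -> [ 3.2  -0.    0.02] [ 0.001 -0.     0.   ]
```

Request:
servo_tool:
  increments:
    - [0.5,0,0,0,0,0]
    - [1,0.03,0,0,0,0]
    - [1.5,0.03,0,0,0,0]
    - [1.8,0.03,0,0,0,0]
    - [1.8,0.03,0,0,0,0]

```text
time_s: 16.3
tool_pos: [0.5327, -0.2055, 0.065]
ee_rot: [0.701, -0.106, 0.697, 0.103]
contact_force: [-0.6, 0.1, -0.7]
finger_gap: 0.46
```

Run:
```python
from h import *
go2([*fw(-.006,-.1052,0)[:2],.052],17)
```

```text
tcp [ 0.5327 -0.2055  0.065 ] fix [  -6.8 -104.3] jaw 17.0 t 16.3 F [-0.6  0.1 -0.7] gap 0.46
  -> [ 1.3  -0.08  0.08] [ 0.001 -0.002 -0.001]
```

Now 13 mm above the bed with no contact. I lower it slowly the rest of the way.

Request:
servo_tool:
  increments:
    - [0.3,-0.04,0.05,0,0,0]
    - [0.6,-0.05,0.05,0,0,0]
    - [0.9,-0.05,0.05,0,0,0]
    - [1.0,-0.05,0.05,0,0,0]
    - [1.1,-0.05,0.05,0,0,0]
    - [1.1,-0.05,0.05,0,0,0]

```text
time_s: 16.9
tool_pos: [0.5334, -0.2058, 0.0539]
ee_rot: [0.701, -0.106, 0.698, 0.103]
contact_force: [-0.9, 0.6, -0.5]
finger_gap: 0.458
```

Run:
```python
from h import *
go2([*fw(-.006,-.1052,0)[:2],.052],17)
a=viewer.read_camera("scene");cv2.imwrite("pics/s10.png",cv2.resize(a[185:260,180:270],None,fx=8,fy=8,interpolation=cv2.INTER_CUBIC))
```

```text
tcp [ 0.5334 -0.2058  0.0539] fix [  -6.4 -104.8] jaw 17.0 t 16.9 F [-0.9  0.6 -0.5] gap 0.458
  -> [ 0.19 -0.04  0.03] [ 0.001 -0.002 -0.001]
```

View pics/s10.png

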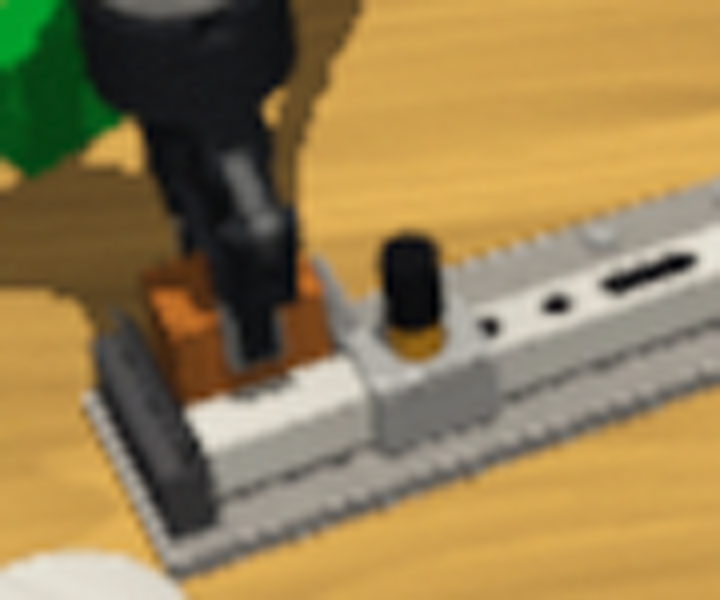

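The block is between fence and stop, and the stop hasn't moved. I lower until it makes contact.

Request:
servo_tool:
  increments:
    - [0.1,-0.02,0,0,0,0]
    - [0.2,-0.03,0,0,0,0]
    - [0.25,-0.03,0,0,0,0]
    - [0.25,-0.03,0,0,0,0]
    - [0.25,-0.03,0,0,0,0]

```text
time_s: 17.45
tool_pos: [0.5338, -0.2062, 0.0521]
ee_rot: [0.701, -0.106, 0.697, 0.103]
contact_force: [-2.1, 1.1, 4.1]
finger_gap: 0.458
```

Request:
servo_tool:
  increments:
    - [0.1,0,0,0,0,0]
    - [0.1,0,0,0,0,0]
    - [0.1,0,0,0,0,0]

```text
time_s: 17.75
tool_pos: [0.5338, -0.2062, 0.0521]
ee_rot: [0.701, -0.106, 0.697, 0.103]
contact_force: [-3.8, 2.1, 9.5]
finger_gap: 0.456
```

Run:
```python
from h import *
go2([*fw(-.006,-.1052,0)[:2],.052],17)
```

```text
tcp [ 0.5338 -0.2062  0.0521] fix [  -6.1 -105.3] jaw 17.0 t 17.75 F [-3.8  2.1  9.5] gap 0.456
  -> [0.01 0.01 0.01] [ 0.001 -0.001 -0.001]
```

The block is down: 9.5 N reaction and no further descent. I release and withdraw.

Request:
servo_tool:
  increments:
    - [-0.05,0,0,0,0,0]
    - [-0.05,0,0,0,0,0]
    - [-0.05,0,0,0,0,0]
    - [-0.05,0,0,0,0,0]
    - [-0.05,0,0,0,0,0]
  fingers: 6

```text
time_s: 18.25
tool_pos: [0.5336, -0.2062, 0.0523]
ee_rot: [0.701, -0.106, 0.697, 0.103]
contact_force: [0.1, 1.2, 0.1]
finger_gap: 0.7
```

Request:
servo_tool:
  increments:
    - [-1,0,0,0,0,0]
    - [-3,0,0,0,0,0]
    - [-7,0,0,0,0,0]
    - [-12,0,0,0,0,0]
    - [-17,0,0,0,0,0]
    - [-22,0,0,0,0,0]
    - [-22,3,0,0,0,0]
    - [-22,8,0,0,0,0]
    - [-22,13,0,0,0,0]
    - [-22,15,0,0,0,0]

```text
time_s: 19.25
tool_pos: [0.487, -0.059, 0.2725]
ee_rot: [0.701, -0.106, 0.697, 0.104]
contact_force: [-0.2, -0.5, -0.5]
finger_gap: 0.702
```

Run:
```python
from h import *
go2([.45,-.05,.3],17)
a=viewer.read_camera("scene");cv2.imwrite("pics/s11.png",cv2.resize(a[185:260,180:270],None,fx=8,fy=8,interpolation=cv2.INTER_CUBIC))
b=viewer.read_camera("top");cv2.imwrite("pics/t11.png",cv2.resize(b[90:270,160:400],None,fx=3.3,fy=3.3,interpolation=cv2.INTER_CUBIC))
```

```text
tcp [ 0.487  -0.059   0.2725] fix [-7.8 49.1] jaw 17.1 t 19.25 F [-0.2 -0.5 -0.5] gap 0.702
  -> [-2.78  1.94 -3.25] [ 0.002 -0.001 -0.002]
```

View pics/s11.png

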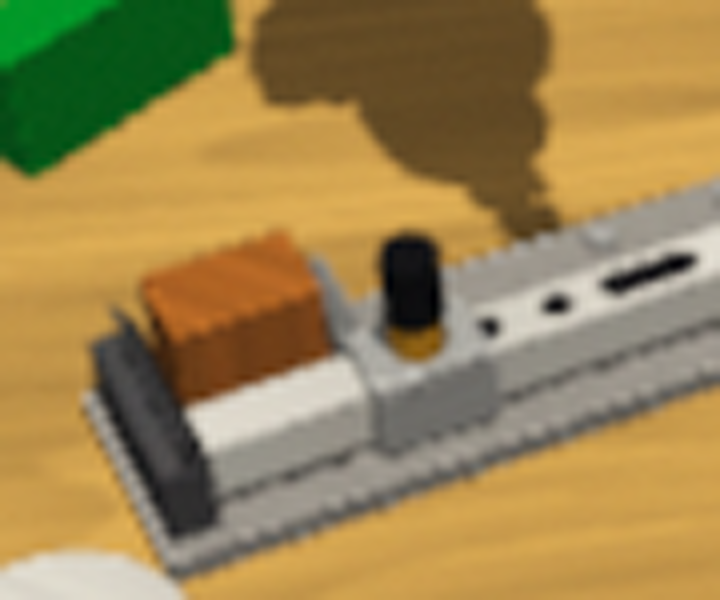

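View pics/t11.png

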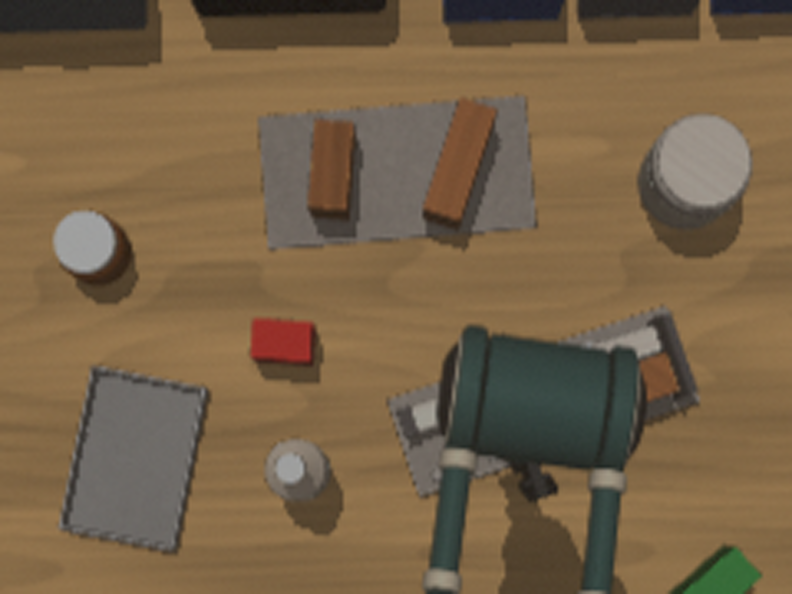

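The block sits square and flat between fence and stop, with its top face at about (235,285). The bystanders and spares look unmoved. One numeric check remains.

Run:
```python
from h import *
for n,(u,v) in dict(lb=(143,275),rb=(283,233),rf=(323,296),lf=(172,338)).items(): print(n,wf(onplane("scene",u/8-.5+.06+180,v/8-.5+.06+185,.077)).round(1))
u,v=411,247;print("knob",wf(onplane("scene",u/8-.44+180,v/8-.44+185,.098)))
a=cv2.imread("pics/top0.png").astype(int);b=viewer.read_camera("top").astype(int)
d=(abs(a-b).max(2)>60).astype(np.uint8);n,l,s,c=cv2.connectedComponentsWithStats(d);print([(s[i].tolist()) for i in range(1,n) if s[i,4]>12])
print(r.get_obs()["qvel"].round(3))
```

```text
lb [ -26.4 -130.2]
rb [-24.4 -74.3]
rf [ 16.6 -73.6]
lf [  12.1 -131.9]
knob [ 28.82864015 -40.78755259]
[[300, 189, 54, 25, 539], [293, 194, 7, 24, 75], [360, 198, 6, 10, 23], [298, 205, 6, 12, 35], [342, 205, 5, 16, 40], [316, 217, 39, 26, 417], [205, 219, 4, 18, 56], [296, 220, 20, 10, 92], [291, 237, 12, 26, 205], [337, 238, 12, 32, 268], [285, 268, 61, 100, 3080], [36, 336, 53, 33, 863], [21, 353, 5, 9, 27], [227, 357, 49, 53, 1702], [52, 364, 150, 56, 4111], [127, 368, 18, 7, 34], [277, 369, 58, 51, 648], [104, 370, 22, 6, 66], [147, 373, 18, 4, 31], [163, 377, 33, 14, 107], [170, 388, 10, 4, 16], [8, 397, 8, 9, 39], [60, 405, 3, 13, 27], [38, 410, 6, 8, 28]]
[-0.035  0.025 -0.02  -0.012 -0.011 -0.008]
```

The block measures as in place (centre about x −5.5, y −102.5). My knob reading of −41 was a crude pick, so I compare knob-to-housing heights, start against now.

Run:
```python
from h import *
a=cv2.imread("pics/scene0.png");b=viewer.read_camera("scene")
def meas(im,box):
    x0,y0,x1,y1=box;c=cv2.resize(im[y0:y1,x0:x1],None,fx=8,fy=8,interpolation=cv2.INTER_CUBIC)
    k=(c.max(2)<60).astype(np.uint8);h=cv2.cvtColor(c,cv2.COLOR_BGR2HSV);g=((h[...,1]>150)&(h[...,2]>80)&(h[...,0]<30)).astype(np.uint8)
    n,l,s,ce=cv2.connectedComponentsWithStats(k);i=1+s[1:,4].argmax();x,y,w,hh=s[i,:4]
    col=g[y+hh-20:y+hh+60, x+w//2-24:x+w//2+24];rows=np.where(col.mean(1)>.5)[0]+y+hh-20
    return dict(knobx=(x+w/2)/8+x0-.44,top=y/8+y0,kh=hh/8,brass=(rows.min()/8+y0,rows.max()/8+y0) if len(rows) else None)
A=meas(a,(250,198,275,228));B=meas(b,(220,206,243,236));print(A);print(B)
for y in(.0576,-.045):
  print(y,[proj("scene",fw(.03,y,z)).round(2) for z in(.062,.066,.098,.108)])
cv2.imwrite("pics/cmp.png",np.hstack([cv2.resize(i,(400,480),interpolation=cv2.INTER_CUBIC) for i in(a[198:228,248:273],b[206:236,219:244])]))
```

```text
{'knobx': np.float64(260.9975), 'top': np.float64(204.75), 'kh': np.float64(11.25), 'brass': (np.float64(216.125), np.float64(219.0))}
{'knobx': np.float64(231.1225), 'top': np.float64(214.75), 'kh': np.float64(11.75), 'brass': (np.float64(226.5), np.float64(229.375))}
0.0576 [array([261.03, 214.46]), array([260.99, 213.51]), array([260.64, 205.79]), array([260.53, 203.32])]
-0.045 [array([230.8 , 224.83]), array([230.69, 223.87]), array([229.78, 216.1 ]), array([229.49, 213.61])]
```

View pics/cmp.png

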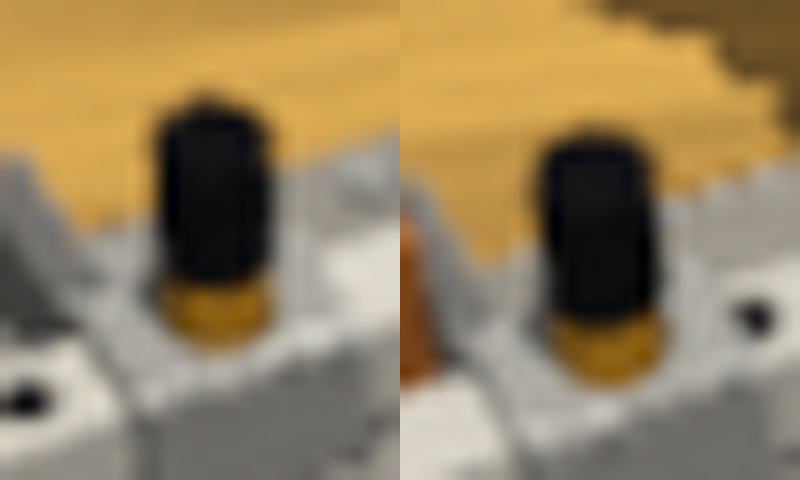

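The knob sits on its housing exactly as at the start (same 2.9 px of brass visible), so the pin is fully down. I hand in.

```bash
python3 -c "
from h import *
print(job_done())"
```

```text
the job is handed in; nothing more can be done
None
```

The stop is set for the 60 mm block and that block is loaded on the fixture; I handed the job in after about 20 s of the 58 s. No verdict came back, so what follows rests on my own checks.

**What I did:** I identified the tray block as the 60 mm one. I lifted the knob about 15 mm, slid the stop to the third hole and lowered the pin in. Then I lifted the block across its width, carried it over the glue bottle and lowered it onto the bed until it pressed back with 9.5 N. Only then did I let go and back the arm away.

**Last checks:**
- **Pin:** the knob sits on its brass housing as it did at the start. The gripper also ended at the same height as before the lift, and at y = −45.1 mm, where the hole is at −45.
- **Block:** it is upright and flat, with its centre at about x = −5.5, y = −102.5 mm, inside the allowed range.
- **Rest of the bench:** the spare blocks and the bystanders near the fixture and tray look unmoved. In the area of the top view I looked at, the only changes were the arm and its shadow, the emptied tray and the fixture.

**What disagreed:**
- A rough hand-picked reading put the knob at y = −41 mm, and a finer mask comparison differed by about 2.4 mm. I put both down to pixel error, because the pin can only seat fully in a hole.
- My first grip on the knob was about 5 mm off across the rail, so I regripped.
- The tool drifted about 2 mm while lowering the block, and I corrected that before the block went in.

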